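# Clamp the nail gauge in its tray and hold tray and ball over the nail anvil

## Robot

A 7-joint arm with a two-finger parallel gripper is mounted at the origin on the work surface. World frame = base frame: x ahead of the robot, y to its left, z up, the work surface at z = 0. Lengths are in m, angles in rad, forces in N, time in s.
With the tool pointing down it reaches from about 0.4 to 0.85 m from the base axis. Payload 4.5 kg.
Tool frame: the origin (TCP) lies midway between the tips of the shut fingers; the grasp point (between the pads) lies behind it (r.tcp_to_grasp is the x of the grasp point in the tool frame, in m); x points along the fingers, z is the direction in which the jaws open and shut, and the axes are right-handed (so a half turn about x gives the same grasp; the last joint's range is limited). The gripper opens to 88 mm and grips with 3 to 60 N. Pads are 18 mm wide; open, the fingers measure 123 mm over their backs; the gripper's body (75 mm by 187 mm) begins 45 mm behind the grasp point.
Start: joints at [-1.265, 0.689, -0.195, 1.565, 0.157, 0.902, -0.215], TCP at [0.168, 0.602, 0.239] pointing down, gripper open.
Joint ranges: [-3.01, 3.01], [-0.46, 2.08], [-1.47, 1.51], [0.13, 2.56], [-1, 4.14], [0.04, 2.09], [-2.66, 2.66]. Speed limits (rad/s): [2.57, 2.57, 3.14, 3.14, 3.14, 3.14, 3.14].

## Interface

Orientations are given as a unit quaternion [x, y, z, w].
In Python, from plant import readout, optics, workorder, r gives the robot as it stands.
- The arm moves only by the tool drive_tool, never from a script. Its argument "series" is a list of rows, each an object of numbers: "hand": the finger opening in cm, from 0 to 8.81; "dx", "dy", "dz": the shift along the tool's x, y, z in cm; "yaw": the turn about the tool's x in degrees. In form: [{"hand": .., "dx": .., "dy": .., "dz": .., "yaw": ..}, ...]. A call has exactly 8 rows; each row shifts and turns the commanded pose from where the row before left it, along the tool's axes as they then stand; what a row does not reach is not made up. A row lasts 1/8 s, in which the tool goes at most 62.5 mm and 10.7 degrees, less where a joint would pass 70% of its speed; a pose out of reach is approached as far as the arm can. A call with a gripper value outside its range is refused whole. The fingers move at their own pace and stop on an object; "squeeze" is the grip in N (left out, the last holds). Time passes only in rows, so rows that do not move let the fingers close, or fill a call up. It gives the time, the measured TCP pose, the force and the opening at its end, in the units of the state.
- readout.get_state(): the state, without advancing time (a new reading comes with each control period).
- optics.snapshot(name): name is "scene" or "top" or "wrist"; returns a dict with "pixels" (420x560x3 uint8, red, green, blue), "depth" (420x560 float32, m along the optical axis (not along the pixel's ray), 0 where there is no reading), "fx", "fy", "cx", "cy" (pixels), "dist" ([k1, k2, p1, p2, k3] as OpenCV has them; the pictures are not rectified), "R" (3x3) and "t" (3): a world point X has camera coordinates R X + t. Camera axes: x right, y down, z forward; pixel columns grow to the right and rows downward; lengths in m; the calibration is good to about 2 mm. A picture is of the moment at which its call begins.
- workorder.finish_job(): hands the job in, once; it reports no verdict.
The state is a dict: "clock": time; "q": joint angles; "qd": joint speeds; "joint_torque": joint torques, N m; "tool_pos": TCP position; "eef_rot": TCP orientation; "contact_force": force on the tool from outside, world axes, zero at the start; "moment": the same for the moment, N m; "opening": opening from 0.0 (shut) to 1.0 (fully open).
Only numpy, scipy, OpenCV 4.12 (cv2) and the standard library are available. Lean on these libraries where they do the work, as an engineer would, in place of code of your own. Each camera call takes 0.05 s, during which the arm holds its last target. There are 200 camera calls.

## Task

Get the inspection tray ready and bring it to the nail anvil. First take the spring clamp off the wall of the nail box and let it close over the top edge of the bronze nail gauge and the tray's back board together, so that the gauge cannot fall out; then carry the tray by its raised grip, never so tipped or jolted that the loose steel test ball leaves its pocket, and end the program still holding it there in the gripper: level and still, the ball's pocket over the middle of the anvil's flat face and the tray's underside about five centimetres above it. Leave the other things on the bench where they are.

Things in the scene. Friction and masses are not known exactly. Their poses are not given: they have to be found in the camera images.
- tray: loose oak tray, 0.36 kg empty (30 % more or less): deck 250 x 110 x 12 mm with 8 mm high edge strips. Origin on the underside, straight below the middle of the raised grip, near the loaded tray's balance point; x along the tray's length (deck from -114 to +136 mm), z up. The gauge's slot and back board stand at x = -100 mm, the ball pocket is at x = +100 mm
- tray_grip (a point): middle of the tray's raised grip, a wooden bar 56 mm long (along the tray's x), 14 mm wide (tray y) and 18 mm high, 109 mm above the tray's underside, on two iron posts 46 mm apart; free space below it and beside it in y
- pocket (a point): where the ball's centre is when it lies in the middle of its pocket: 100 mm from the grip along tray x, 23.5 mm above the tray's underside. The pocket is a flat round recess, 32 mm across and 3.5 mm deep, in the deck; the ball can roll about 6 mm to each side in it, and climbs out if the tray is tipped by more than about 20 degrees
- ball_center (a point): centre of the loose steel test ball, 30 mm in diameter, 110 g, lying in the pocket
- clip_spot (a point): where the clamp belongs: middle of the stack of back board and gauge (9.5 to 11 mm thick together along tray x), at the gauge's top edge, 58 mm above the tray's underside. The board (5.5 mm thick, 82 mm wide along tray y, its top 3 mm below the gauge's) is on the side away from the grip; the gauge stands against its inner face
- gauge: loose bronze nail gauge, an upright plate 70 mm wide (its y), 4 mm thick (its x), 46 mm high, 85 g, narrow notches in its upper corners and a plain middle 34 mm wide; it stands on the deck in the tray's slot behind a 10 mm high lip. Origin in the middle of its lower edge; axes parallel to the tray's
- clamp: steel spring clamp, 75 g, 96 mm high, handles 18 mm wide along its y, standing jaws down over the nail box's wall, its tips 24 mm below the wall's top. Origin midway between the jaw tips; z up to the handles; jaws open along its x. The frame belongs to the +x half, which leans q/2 out of the middle plane at joint value q. Jaw pads 14 mm high, 22 mm wide
- clamp_hinge (a point): the clamp's hinge pin (radius 6 mm), 42 mm above the jaw tips. Above it the two flat handles reach to 96 mm above the tips. With the clamp on the wall they measure 37 mm over the outsides 77 mm above the tips, and 46 mm at their ends; squeezed together along the clamp's x until parallel, 22 mm, and the jaws gape 25 mm. The squeeze takes about 9 to 13 N
- clamp_jaw (a joint): opening angle of the spring clamp, rad: 0 when the pads close on 9 mm (the nail box's wall), about 0.01 to 0.05 on board and gauge, 0.42 fully open (a stop, handles parallel), -0.22 shut on nothing. The spring shuts it (7 N at the pads at 0)
- nail_box: open oak nail box, fixed to the bench, 130 (its x) x 170 (its y) x 62 mm high, walls 9 mm, one divider; origin in the middle of its underside. The clamp sits on its wall at x = -65 mm
- anvil: small iron bench anvil for nails, fixed, 100 mm high, flat steel face 130 mm (its x) by 50 mm, an 80 mm horn beyond the face toward its +x; origin in the middle of its foot's underside
- anvil_face (a point): middle of the anvil's flat face, 100 mm above the bench
- crock: stoneware crock, 132 mm across, 120 mm high, bystander; origin in the middle of its underside
- nail1: black iron nail 110 mm long, 16 mm head, lying, bystander
- nail2: black iron nail 110 mm long, 16 mm head, lying, bystander
- nail3: black iron nail 110 mm long, 16 mm head, lying, bystander
- wrench: steel scroll wrench, a flat bar 230 mm long with two short upright prongs, 44 mm high, lying, bystander
- hammer: hammer, 270 mm long, lying, bystander

How it is judged:
By the outcome, as a careful person would: the job done as asked, in the order asked, and still so for the second after the job is handed in, while the arm keeps its last pose, push and grip.
It also fails if it takes over 59 s, if anything falls off the work surface, if the arm or the gripper's body presses on something with over 40 N, if the wrist force passes 120 N, or if a joint passes its speed limit or range.

## Working session

There is one attempt and no reset: what is moved stays moved. The work goes in short steps, Python scripts to look and compute and a tool call to move; the robot and the scene stay as the last step left them, time stands still between calls to the robot, and variables do not carry over. Pictures are saved under pics/ and viewed, about 8 in all and at most 12, crops included, and the job is handed in when it is done.

Besides the shell and the picture viewer there is one more tool, called after ">>>" in YAML: its name, and indented under it one key for each argument. drive_tool: Moves the arm, as the interface text tells. Its arguments: {"type":"object","properties":{"series":{"type":"array","items":{"type":"object","properties":{"hand":{"type":"number"},"dx":{"type":"number"},"dy":{"type":"number"},"dz":{"type":"number"},"yaw":{"type":"number"}}}},"squeeze":{"type":"number"}},"required":["series"]}

```bash
mkdir -p pics; cat > h.py <<'E'
import numpy as np, cv2
from plant import readout, optics, workorder, r
from scipy.spatial.transform import Rotation as Ro
def snap(n,f=None):
    s=optics.snapshot(n)
    if f: cv2.imwrite('pics/'+f,s['pixels'][:,:,::-1])
    return s
def K(s): return np.array([[s['fx'],0,s['cx']],[0,s['fy'],s['cy']],[0,0,1.]])
def cloud(s):
    h,w=s['depth'].shape
    u,v=np.meshgrid(np.arange(w),np.arange(h))
    p=cv2.undistortPoints(np.stack([u,v],-1).reshape(-1,1,2).astype(float),K(s),np.array(s['dist'])).reshape(h,w,2)
    d=s['depth'][...,None].astype(float)
    c=np.concatenate([p*d,d],-1)
    X=(c-np.array(s['t']))@np.array(s['R'])
    X[s['depth']==0]=np.nan
    return X
def ray(s,u,v,z):
    p=cv2.undistortPoints(np.array([[[u,v]]],float),K(s),np.array(s['dist'])).reshape(2)
    R=np.array(s['R']);o=-R.T@np.array(s['t']);d=R.T@np.array([p[0],p[1],1]);return o+d*(z-o[2])/d[2]
def proj(s,X):
    R=np.array(s['R']);return cv2.projectPoints(np.array(X,float).reshape(-1,1,3),cv2.Rodrigues(R)[0],np.array(s['t'],float),K(s),np.array(s['dist']))[0].reshape(-1,2)
def st():
    s=readout.get_state();M=Ro.from_quat(s['eef_rot']).as_matrix()
    print('t',round(s['clock'],2),'p',np.round(s['tool_pos'],4),'x',np.round(M[:,0],3),'y',np.round(M[:,1],3),'z',np.round(M[:,2],3),'F',np.round(s['contact_force'],1),'open',round(s['opening'],3));return s,M
E
python3 - <<'E'
from h import *
print(r.tcp_to_grasp); st()
a=snap('top','top0.png');b=snap('scene','scene0.png')
np.savez('s0.npz',A=cloud(a),B=cloud(b))
E
```

```text
-0.0187
t 0.0 p [0.1677 0.6014 0.2379] x [-0.    -0.002 -1.   ] y [-0.963  0.268 -0.   ] z [ 0.268  0.963 -0.002] F [ 0.6  0.  -0.4] open 0.995
```

View pics/top0.png

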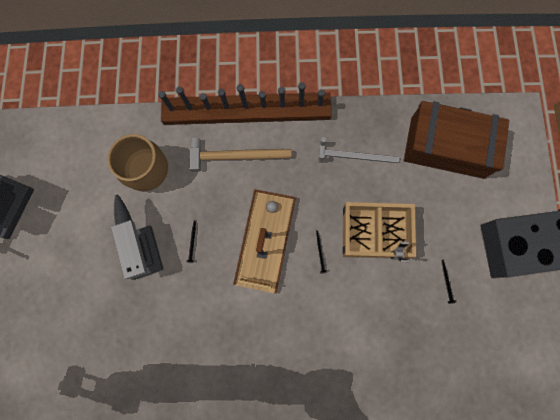

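View pics/scene0.png

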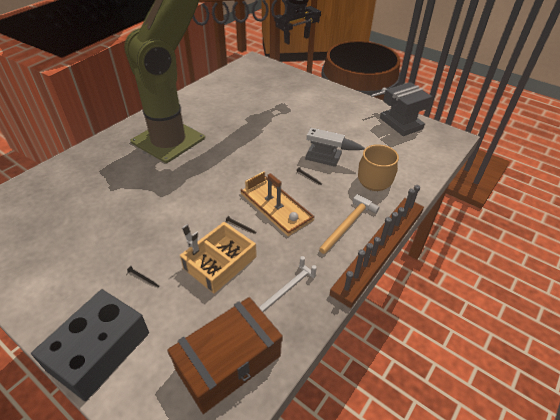

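The top view shows the tray with the ball at (272,207), grip at (263,241) and gauge end at (256,282). The clamp is at (401,251) on the box's lower wall and the anvil face at (128,247). In the scene view the clamp's handles stand at about (190,237).

```bash
python3 - <<'E'
from h import *
import warnings;warnings.filterwarnings('ignore')
z=np.load('s0.npz');A=z['A'];B=z['B']
def reg(u0,u1,v0,v1,lo,hi,C=A):
    P=C[v0:v1,u0:u1].reshape(-1,3);return P[(P[:,2]>lo)&(P[:,2]<hi)]
def rect(P,n):
    (c,s,a)=cv2.minAreaRect((P[:,:2]*1000).astype(np.float32));print(n,len(P),np.round(c,1),np.round(s,1),round(a,1),'zmed',np.round(np.median(P[:,2]),4))
rect(reg(228,305,180,300,.008,.05),'tray')
rect(reg(240,290,215,265,.105,.13),'grip')
rect(reg(228,305,265,300,.045,.07),'gauge')
P=reg(258,288,195,222,.025,.05);print('ball',P.mean(0),P[:,2].max(),len(P))
rect(reg(335,425,195,265,.055,.066),'box')
for lo,hi in((.072,.09),(.09,.115),(.115,.15)): 
    P=reg(375,425,230,280,lo,hi)
    if len(P)>3: rect(P,'clampA%g'%lo)
    # scene cam: within clamp neighbourhood
PB=B.reshape(-1,3)
c=A[251,401];print('c',c)
for lo,hi in((.066,.08),(.08,.1),(.1,.12),(.12,.15)):
    m=(PB[:,2]>lo)&(PB[:,2]<hi)&(np.hypot(PB[:,0]-c[0],PB[:,1]-c[1])<.06)
    if m.sum()>3: rect(PB[m],'clampB%g'%lo)
rect(reg(105,165,215,285,.095,.104),'anvil')
P=reg(105,165,190,285,.09,.11);print(np.percentile(P[:,2],[5,50,95]))
for n,(u,v) in dict(nail2=(321,252),nail1=(193,240),crock=(135,160),ham=(200,155)).items(): print(n,A[v,u])
E
```

```text
tray 3610 [550.6 -27.3] [110.4 251. ] 77.3 zmed 0.0112
grip 152 [539.7 -25. ] [14.1 56.3] 77.2 zmed 0.116
gauge 123 [441.8  -2.8] [79.9  9.3] 77.7 zmed 0.0536
ball [ 0.63498608 -0.04726137  0.03244886] 0.038936591463482245 97
box 910 [ 561.8 -311.7] [171.1 137.5] 86.8 zmed 0.0601
clampA0.072 79 [ 500.9 -346.7] [21.  24.7] 83.7 zmed 0.0828
clampA0.09 42 [ 502.  -346.9] [17.5 34.3] 86.5 zmed 0.0999
clampA0.115 66 [ 502.8 -348. ] [19.8 43.1] 87.0 zmed 0.1305
c [ 0.50902562 -0.35575458  0.07281218]
clampB0.066 28 [ 507.3 -351.2] [27.  16.4] 2.2 zmed 0.0745
clampB0.08 63 [ 506.5 -349.4] [18.4 30.3] 85.8 zmed 0.0889
clampB0.1 63 [ 506.  -348.4] [18.2 38.3] 87.6 zmed 0.1105
clampB0.12 53 [ 506.5 -349.1] [19.1 43.8] 88.8 zmed 0.1294
anvil 1157 [536.6 296.5] [149.9  52.5] 17.7 zmed 0.0982
[0.09186711 0.09777501 0.1010059 ]
nail2 [ 0.51703316 -0.1694888   0.00830401]
nail1 [0.55561613 0.15852832 0.00573853]
crock [0.77459111 0.31967871 0.00991544]
ham [0.77798355 0.14007125 0.02460108]
```

```bash
cat >> h.py <<'E'
def plan(wps,hand,start=None,level=True):
    """wps: list of (xyz TCP, z-axis world angle deg or None, rows). prints rows (cm, deg)"""
    s,M=st(); p=np.array(s['tool_pos']);ang=np.degrees(np.arctan2(M[1,2],M[0,2]))
    if start is not None: p,ang=np.array(start[0],float),start[1]
    rows=[]
    for X,a,n in wps:
        X=np.array(X,float);da=0 if a is None else (a-ang+180)%360-180
        step=(X-p)/n
        for i in range(n):
            t=np.radians(ang+da*i/n); zz=np.array([np.cos(t),np.sin(t),0]);xx=np.array([0,0,-1.]);yy=np.cross(zz,xx)
            rows.append(dict(hand=hand,dx=round(step@xx*100,2),dy=round(step@yy*100,2),dz=round(step@zz*100,2),yaw=round(-da/n,2)))
        p=X;ang+=da
    import json
    for i in range(0,len(rows),8): print(json.dumps(rows[i:i+8]))
E
python3 -c "
from h import *
plan([((.42,.15,.25),32,9),((.50,-.348,.25),-3.0,9)],6.5)"
```

```text
t 0.1 p [0.1677 0.6015 0.238 ] x [-0.    -0.002 -1.   ] y [-0.963  0.268 -0.   ] z [ 0.268  0.963 -0.002] F [-1.1 -0.4  0.4] open 0.999
[{"hand": 6.5, "dx": -0.13, "dy": -4.05, "dz": -4.08, "yaw": 4.71}, {"hand": 6.5, "dx": -0.13, "dy": -4.37, "dz": -3.73, "yaw": 4.71}, {"hand": 6.5, "dx": -0.13, "dy": -4.66, "dz": -3.36, "yaw": 4.71}, {"hand": 6.5, "dx": -0.13, "dy": -4.92, "dz": -2.97, "yaw": 4.71}, {"hand": 6.5, "dx": -0.13, "dy": -5.15, "dz": -2.55, "yaw": 4.71}, {"hand": 6.5, "dx": -0.13, "dy": -5.34, "dz": -2.12, "yaw": 4.71}, {"hand": 6.5, "dx": -0.13, "dy": -5.5, "dz": -1.68, "yaw": 4.71}, {"hand": 6.5, "dx": -0.13, "dy": -5.62, "dz": -1.22, "yaw": 4.71}]
[{"hand": 6.5, "dx": -0.13, "dy": -5.7, "dz": -0.75, "yaw": 4.71}, {"hand": 6.5, "dx": 0.0, "dy": -5.16, "dz": -2.18, "yaw": 3.89}, {"hand": 6.5, "dx": 0.0, "dy": -5.3, "dz": -1.82, "yaw": 3.89}, {"hand": 6.5, "dx": 0.0, "dy": -5.41, "dz": -1.46, "yaw": 3.89}, {"hand": 6.5, "dx": 0.0, "dy": -5.5, "dz": -1.09, "yaw": 3.89}, {"hand": 6.5, "dx": 0.0, "dy": -5.56, "dz": -0.71, "yaw": 3.89}, {"hand": 6.5, "dx": 0.0, "dy": -5.59, "dz": -0.34, "yaw": 3.89}, {"hand": 6.5, "dx": 0.0, "dy": -5.6, "dz": 0.04, "yaw": 3.89}]
[{"hand": 6.5, "dx": 0.0, "dy": -5.59, "dz": 0.42, "yaw": 3.89}, {"hand": 6.5, "dx": 0.0, "dy": -5.55, "dz": 0.8, "yaw": 3.89}]
```

>>> drive_tool:
  series:
    - {"hand": 6.5, "dx": -0.13, "dy": -4.05, "dz": -4.1, "yaw": 4.7}
    - {"hand": 6.5, "dx": -0.13, "dy": -4.4, "dz": -3.7, "yaw": 4.7}
    - {"hand": 6.5, "dx": -0.13, "dy": -4.7, "dz": -3.4, "yaw": 4.7}
    - {"hand": 6.5, "dx": -0.13, "dy": -4.9, "dz": -3.0, "yaw": 4.7}
    - {"hand": 6.5, "dx": -0.13, "dy": -5.1, "dz": -2.5, "yaw": 4.7}
    - {"hand": 6.5, "dx": -0.13, "dy": -5.3, "dz": -2.1, "yaw": 4.7}
    - {"hand": 6.5, "dx": -0.13, "dy": -5.5, "dz": -1.7, "yaw": 4.7}
    - {"hand": 6.5, "dx": -0.13, "dy": -5.6, "dz": -1.2, "yaw": 4.7}
  squeeze: 30

```text
clock: 1.1
tool_pos: [0.3928, 0.1998, 0.2491]
eef_rot: [-0.223, 0.671, 0.223, 0.671]
contact_force: [1.6, 1.6, -0.0]
opening: 0.741
```

>>> drive_tool:
  series:
    - {"hand": 6.5, "dx": -0.13, "dy": -5.7, "dz": -0.75, "yaw": 4.7}
    - {"hand": 6.5, "dx": 0, "dy": -5.2, "dz": -2.2, "yaw": 3.9}
    - {"hand": 6.5, "dx": 0, "dy": -5.3, "dz": -1.8, "yaw": 3.9}
    - {"hand": 6.5, "dx": 0, "dy": -5.4, "dz": -1.5, "yaw": 3.9}
    - {"hand": 6.5, "dx": 0, "dy": -5.5, "dz": -1.1, "yaw": 3.9}
    - {"hand": 6.5, "dx": 0, "dy": -5.6, "dz": -0.7, "yaw": 3.9}
    - {"hand": 6.5, "dx": 0, "dy": -5.6, "dz": -0.3, "yaw": 3.9}
    - {"hand": 6.5, "dx": 0, "dy": -5.6, "dz": 0, "yaw": 3.9}

```text
clock: 2.1
tool_pos: [0.4831, -0.2384, 0.2502]
eef_rot: [-0.029, 0.707, 0.029, 0.706]
contact_force: [0.5, -0.3, 0.3]
opening: 0.741
```

```bash
python3 -c "
from h import *
st();w=snap('wrist','w1.png');R=np.array(w['R']);print(-R.T@np.array(w['t']),R)
np.savez('w1.npz',C=cloud(w))
plan([((.502,-.348,.22),-3.0,4)],6.5)"
```

```text
t 2.1 p [ 0.4831 -0.2384  0.2502] x [-0.     0.001 -1.   ] y [-0.082  0.997  0.001] z [ 0.997  0.082 -0.   ] F [ 0.5 -0.3  0.3] open 0.741
[ 0.47772633 -0.16488403  0.39471655] [[ 9.96670458e-01  8.15351660e-02  1.25904325e-04]
 [ 7.80912854e-02 -9.55014886e-01  2.86091450e-01]
 [ 2.34467544e-02 -2.85129064e-01 -9.58202310e-01]]
t 2.15 p [ 0.4831 -0.2483  0.2505] x [ 0.002 -0.008 -1.   ] y [-0.07   0.998 -0.008] z [0.998 0.07  0.002] F [ 2.8 -6.2  0.9] open 0.737
[{"hand": 6.5, "dx": 0.76, "dy": -2.52, "dz": 0.3, "yaw": 1.75}, {"hand": 6.5, "dx": 0.76, "dy": -2.51, "dz": 0.37, "yaw": 1.75}, {"hand": 6.5, "dx": 0.76, "dy": -2.5, "dz": 0.45, "yaw": 1.75}, {"hand": 6.5, "dx": 0.76, "dy": -2.48, "dz": 0.53, "yaw": 1.75}]
```

View pics/w1.png

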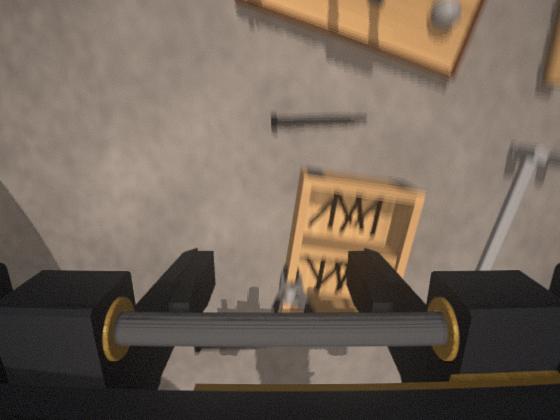

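The wrist view shows the clamp at about (290,290) between the fingers, still slightly blurred by motion. Next I go above the clamp and settle.

>>> drive_tool:
  series:
    - {"hand": 6.5, "dx": 0.3, "dy": -2.5, "dz": 0.3, "yaw": 1.75}
    - {"hand": 6.5, "dx": 0.3, "dy": -2.5, "dz": 0.4, "yaw": 1.75}
    - {"hand": 6.5, "dx": 0.3, "dy": -2.4, "dz": 0.4, "yaw": 1.75}
    - {"hand": 6.5, "dx": 0.3, "dy": -1.5, "dz": 0.5, "yaw": 1.75}
    - {"hand": 6.5}
    - {"hand": 6.5}
    - {"hand": 6.5}
    - {"hand": 6.5}

```text
invalid input at $.series[4]: expected keys hand, dx, dy, dz, yaw
```

```bash
python3 - <<'E'
from h import *
import warnings;warnings.filterwarnings('ignore')
st();w=snap('wrist','w2.png');C=cloud(w).reshape(-1,3)
def rect(P,n):
    (c,s,a)=cv2.minAreaRect((P[:,:2]*1000).astype(np.float32));print(n,len(P),np.round(c,1),np.round(s,1),round(a,1),'zmax',np.round(np.percentile(P[:,2],98),4))
near=np.hypot(C[:,0]-.504,C[:,1]+.348)<.05
for lo,hi in((.068,.085),(.085,.1),(.1,.12),(.12,.14)):
    m=near&(C[:,2]>lo)&(C[:,2]<hi)
    if m.sum()>5: rect(C[m],lo)
m=(C[:,2]>.057)&(C[:,2]<.066)&(abs(C[:,1]+.31)<.11)&(abs(C[:,0]-.56)<.1);rect(C[m],'box')
# inner wall edge near clamp
for y in(-.30,-.32,-.37,-.385):
    q=C[m&(abs(C[:,1]-y)<.006)&(C[:,0]<.52)]
    if len(q): print(y,q[:,0].min(),q[:,0].max(),np.median(q[:,2]))
E
```

```text
t 2.15 p [ 0.4831 -0.2483  0.2505] x [ 0.002 -0.008 -1.   ] y [-0.07   0.998 -0.008] z [0.998 0.07  0.002] F [ 2.8 -6.2  0.9] open 0.737
0.068 323 [ 503.  -347.8] [22.6 23.2] 76.5 zmax 0.0849
0.085 223 [ 504.3 -349.2] [19.8 29.9] 86.6 zmax 0.0991
0.1 231 [ 504.1 -348.3] [17.9 38.9] 86.6 zmax 0.1197
0.12 285 [ 504.2 -348.1] [18.  44.9] 87.6 zmax 0.1334
box 3438 [ 563.7 -312.3] [171.8 137.5] 86.1 zmax 0.0622
-0.3 0.502381330757453 0.511746805390774 0.06069610510383745
-0.32 0.5011016642588966 0.510423156407096 0.06054351109993013
-0.37 0.499240107007042 0.5072817486995643 0.06088831906311575
-0.385 0.4976814288067091 0.5199589268241617 0.060621000468592263
```

View pics/w2.png

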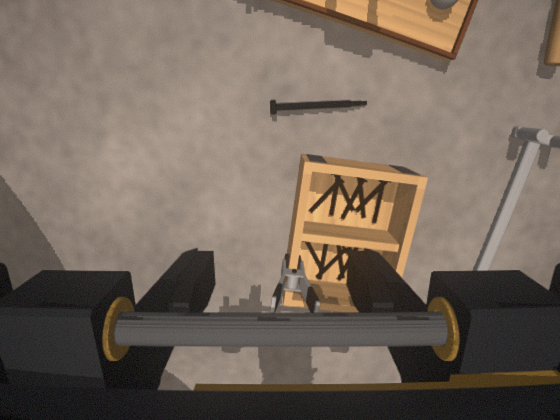

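>>> drive_tool:
  series:
    - {"hand": 6.5, "dx": 0.5, "dy": -2.5, "dz": 0.3, "yaw": 1.8}
    - {"hand": 6.5, "dx": 0.5, "dy": -2.5, "dz": 0.4, "yaw": 1.8}
    - {"hand": 6.5, "dx": 0.5, "dy": -2.5, "dz": 0.5, "yaw": 1.8}
    - {"hand": 6.5, "dx": 0.5, "dy": -2.5, "dz": 0.55, "yaw": 1.7}
    - {"hand": 6.5, "dx": 2, "dy": 0, "dz": 0, "yaw": 0}
    - {"hand": 6.5, "dx": 2, "dy": 0, "dz": 0, "yaw": 0}
    - {"hand": 6.5, "dx": 1, "dy": 0, "dz": 0, "yaw": 0}
    - {"hand": 6.5, "dx": 0, "dy": 0, "dz": 0, "yaw": 0}

```text
clock: 3.2
tool_pos: [0.504, -0.3353, 0.1798]
eef_rot: [0.014, 0.707, -0.013, 0.706]
contact_force: [-0.2, -0.6, 0.1]
opening: 0.736
```

```bash
python3 -c "
from h import *
plan([((.504,-.348,.097),-3.0,5)],6.5)"
```

```text
t 3.2 p [ 0.504  -0.3353  0.1798] x [-0.001  0.001 -1.   ] y [0.039 0.999 0.001] z [ 0.999 -0.039 -0.001] F [-0.2 -0.6  0.1] open 0.736
[{"hand": 6.5, "dx": 1.66, "dy": -0.25, "dz": 0.01, "yaw": 0.15}, {"hand": 6.5, "dx": 1.66, "dy": -0.25, "dz": 0.01, "yaw": 0.15}, {"hand": 6.5, "dx": 1.66, "dy": -0.25, "dz": 0.01, "yaw": 0.15}, {"hand": 6.5, "dx": 1.66, "dy": -0.25, "dz": 0.01, "yaw": 0.15}, {"hand": 6.5, "dx": 1.66, "dy": -0.25, "dz": 0.01, "yaw": 0.15}]
```

>>> drive_tool:
  series:
    - {"hand": 6.5, "dx": 0.5, "dy": -0.7, "dz": 0, "yaw": 0.8}
    - {"hand": 6.5, "dx": 1, "dy": -0.6, "dz": 0, "yaw": 0}
    - {"hand": 6.5, "dx": 1.8, "dy": 0, "dz": 0.05, "yaw": 0}
    - {"hand": 6.5, "dx": 1.8, "dy": 0, "dz": 0, "yaw": 0}
    - {"hand": 6.5, "dx": 1.8, "dy": 0, "dz": 0, "yaw": 0}
    - {"hand": 6.5, "dx": 1.4, "dy": 0, "dz": 0, "yaw": 0}
    - {"hand": 6.5, "dx": 0, "dy": 0, "dz": 0, "yaw": 0}
    - {"hand": 6.5, "dx": 0, "dy": 0, "dz": 0, "yaw": 0}

```text
clock: 4.2
tool_pos: [0.5045, -0.3493, 0.0977]
eef_rot: [0.019, 0.707, -0.019, 0.707]
contact_force: [0.6, 0.1, 0.8]
opening: 0.733
```

```bash
python3 - <<'E'
from h import *
plan([((.504,-.348,.097),-3.0,1)],6.5)
w=snap('wrist','w3.png')
E
```

```text
t 4.2 p [ 0.5045 -0.3493  0.0977] x [ 0.001 -0.    -1.   ] y [ 0.054  0.999 -0.   ] z [ 0.999 -0.054  0.001] F [0.6 0.1 0.8] open 0.733
[{"hand": 6.5, "dx": 0.07, "dy": 0.13, "dz": -0.06, "yaw": -0.07}]
```

>>> drive_tool:
  series:
    - {"hand": 1.5, "dx": 0, "dy": 0.1, "dz": 0, "yaw": 0}
    - {"hand": 1.5, "dx": 0, "dy": 0, "dz": 0, "yaw": 0}
    - {"hand": 1.5, "dx": 0, "dy": 0, "dz": 0, "yaw": 0}
    - {"hand": 1.5, "dx": 0, "dy": 0, "dz": 0, "yaw": 0}
    - {"hand": 1.5, "dx": 0, "dy": 0, "dz": 0, "yaw": 0}
    - {"hand": 1.5, "dx": 0, "dy": 0, "dz": 0, "yaw": 0}
    - {"hand": 1.5, "dx": 0, "dy": 0, "dz": 0, "yaw": 0}
    - {"hand": 1.5, "dx": 0, "dy": 0, "dz": 0, "yaw": 0}
  squeeze: 32

```text
clock: 5.25
tool_pos: [0.5042, -0.3481, 0.0973]
eef_rot: [0.019, 0.707, -0.019, 0.707]
contact_force: [-0.2, 0.1, -0.6]
opening: 0.251
```

```bash
python3 - <<'E'
from h import *
s,_=st();print(s['opening']*88)
w=snap('wrist','w3.png')
E
```

```text
t 5.25 p [ 0.5042 -0.3481  0.0973] x [-0.  0. -1.] y [0.054 0.999 0.   ] z [ 0.999 -0.054 -0.   ] F [-0.2  0.1 -0.6] open 0.251
22.048015875577146
```

View pics/w3.png

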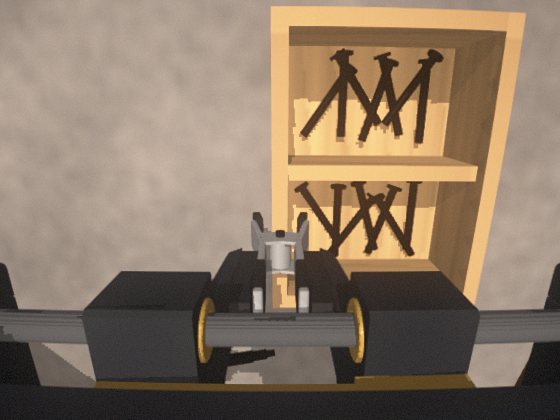

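The squeeze reached 22.0 mm (handles parallel), and the picture shows both jaws clear of the wall at (257,230) and (302,230). Now I lift the clamp off and move toward the tray.

```bash
python3 - <<'E'
from h import *
plan([((.504,-.348,.25),-3.1,6),((.443,-.09,.25),-12.8,8)],1.5)
E
```

```text
t 5.3 p [ 0.5042 -0.3481  0.0974] x [-0.  0. -1.] y [0.054 0.999 0.   ] z [ 0.999 -0.054 -0.   ] F [ 0.2  1.  -0.5] open 0.247
[{"hand": 1.5, "dx": -2.54, "dy": 0.0, "dz": -0.0, "yaw": 0.0}, {"hand": 1.5, "dx": -2.54, "dy": 0.0, "dz": -0.0, "yaw": 0.0}, {"hand": 1.5, "dx": -2.54, "dy": 0.0, "dz": -0.0, "yaw": 0.0}, {"hand": 1.5, "dx": -2.54, "dy": 0.0, "dz": -0.0, "yaw": 0.0}, {"hand": 1.5, "dx": -2.54, "dy": 0.0, "dz": -0.0, "yaw": 0.0}, {"hand": 1.5, "dx": -2.54, "dy": 0.0, "dz": -0.0, "yaw": 0.0}, {"hand": 1.5, "dx": 0.0, "dy": 3.18, "dz": -0.94, "yaw": 1.21}, {"hand": 1.5, "dx": 0.0, "dy": 3.16, "dz": -1.0, "yaw": 1.21}]
[{"hand": 1.5, "dx": 0.0, "dy": 3.14, "dz": -1.07, "yaw": 1.21}, {"hand": 1.5, "dx": 0.0, "dy": 3.11, "dz": -1.14, "yaw": 1.21}, {"hand": 1.5, "dx": 0.0, "dy": 3.09, "dz": -1.2, "yaw": 1.21}, {"hand": 1.5, "dx": 0.0, "dy": 3.06, "dz": -1.27, "yaw": 1.21}, {"hand": 1.5, "dx": 0.0, "dy": 3.03, "dz": -1.33, "yaw": 1.21}, {"hand": 1.5, "dx": 0.0, "dy": 3.01, "dz": -1.39, "yaw": 1.21}]
```

>>> drive_tool:
  series:
    - {"hand": 1.5, "dx": -1.5, "dy": 0, "dz": 0, "yaw": 0}
    - {"hand": 1.5, "dx": -2.5, "dy": 0, "dz": 0, "yaw": 0}
    - {"hand": 1.5, "dx": -2.5, "dy": 0, "dz": 0, "yaw": 0}
    - {"hand": 1.5, "dx": -2.5, "dy": 0, "dz": 0, "yaw": 0}
    - {"hand": 1.5, "dx": -2.5, "dy": 0, "dz": 0, "yaw": 0}
    - {"hand": 1.5, "dx": -2.5, "dy": 0, "dz": 0, "yaw": 0}
    - {"hand": 1.5, "dx": -1.2, "dy": 3.2, "dz": -0.9, "yaw": 1.2}
    - {"hand": 1.5, "dx": 0, "dy": 3.2, "dz": -1, "yaw": 1.2}

```text
clock: 6.3
tool_pos: [0.4899, -0.2829, 0.2516]
eef_rot: [0.034, 0.705, -0.035, 0.708]
contact_force: [-0.2, -0.5, 0.1]
opening: 0.251
```

>>> drive_tool:
  series:
    - {"hand": 1.5, "dx": 0, "dy": 3.1, "dz": -1.1, "yaw": 1.2}
    - {"hand": 1.5, "dx": 0, "dy": 3.1, "dz": -1.1, "yaw": 1.2}
    - {"hand": 1.5, "dx": 0, "dy": 3.1, "dz": -1.2, "yaw": 1.2}
    - {"hand": 1.5, "dx": 0, "dy": 3.1, "dz": -1.3, "yaw": 1.2}
    - {"hand": 1.5, "dx": 0, "dy": 3.0, "dz": -1.3, "yaw": 1.2}
    - {"hand": 1.5, "dx": 0, "dy": 3.0, "dz": -1.4, "yaw": 1.2}
    - {"hand": 1.5, "dx": 0, "dy": 0, "dz": 0, "yaw": 0}
    - {"hand": 1.5, "dx": 0, "dy": 0, "dz": 0, "yaw": 0}

```text
clock: 7.3
tool_pos: [0.4438, -0.0907, 0.2501]
eef_rot: [0.078, 0.702, -0.078, 0.703]
contact_force: [1.2, -0.2, -0.6]
opening: 0.247
```

```bash
python3 - <<'E'
from h import *
import warnings;warnings.filterwarnings('ignore')
st();w=snap('wrist','w4.png');C=cloud(w).reshape(-1,3)
def rect(P,n):
    (c,s,a)=cv2.minAreaRect((P[:,:2]*1000).astype(np.float32));print(n,len(P),np.round(c,1),np.round(s,1),round(a,1),'z50,98',np.round(np.percentile(P[:,2],[50,98]),4))
d=lambda x,y,r:np.hypot(C[:,0]-x,C[:,1]-y)<r
m=d(.54,-.025,.045)&(C[:,2]>.1)&(C[:,2]<.13);rect(C[m],'grip')
m=d(.442,-.003,.055)&(C[:,2]>.045)&(C[:,2]<.07);rect(C[m],'stack');P=C[m]
t=np.radians(-12.8);ex=np.array([np.cos(t),np.sin(t)]);ey=np.array([-ex[1],ex[0]])
loc=(P[:,:2]-[.442,-.003])@np.c_[ex,ey]*1000
for a,b in((-40,-30),(-20,-10),(-5,5),(10,20),(30,40)):
    q=(loc[:,1]>a)&(loc[:,1]<b)
    for lo,hi in((.045,.053),(.053,.0565),(.0565,.062)):
        k=q&(P[:,2]>lo)&(P[:,2]<hi)
        if k.sum()>3: print(a,lo,k.sum(),np.round(np.percentile(loc[k,0],[2,98]),1))
# clamp held
s=readout.get_state();p=np.array(s['tool_pos'])
for lo,hi in((-.07,-.03),(-.03,-.005)):
    m=d(p[0],p[1],.05)&(C[:,2]-p[2]>lo)&(C[:,2]-p[2]<hi);
    if m.sum()>3: rect(C[m]-np.r_[p[:2],0],lo)
E
```

```text
t 7.3 p [ 0.4438 -0.0907  0.2501] x [ 0.002 -0.001 -1.   ] y [ 0.22   0.976 -0.   ] z [ 0.976 -0.22   0.002] F [ 1.2 -0.2 -0.6] open 0.247
grip 1233 [541.  -24.7] [13.3 55.8] 77.8 z50,98 [0.1163 0.1178]
stack 782 [444.2  -2.8] [80.7 10. ] 76.9 z50,98 [0.0538 0.0576]
-40 0.045 19 [-2.6  2.5]
-40 0.053 43 [-2.6  6.7]
-40 0.0565 9 [3.8 6.7]
-20 0.045 23 [-2.3  5.4]
-20 0.053 58 [-2.2  6.9]
-20 0.0565 13 [3. 7.]
-5 0.045 15 [-2.   5.5]
-5 0.053 72 [-1.9  7. ]
-5 0.0565 17 [3.1 6.2]
10 0.045 25 [-2.8  7. ]
10 0.053 65 [-2.7  6.3]
10 0.0565 23 [3.3 6.4]
30 0.045 38 [-2.4  5.3]
30 0.053 48 [-2.3  6.4]
30 0.0565 12 [3.6 6.5]
-0.07 581 [0.4 1.2] [19.4 36.2] 77.1 z50,98 [0.2026 0.219 ]
-0.03 1503 [ 0.3 -0.3] [24.  27.4] 78.1 z50,98 [0.2326 0.2427]
```

View pics/w4.png

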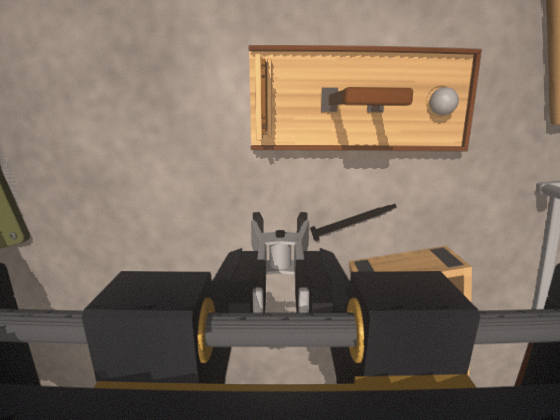

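The clamp is held straight and centred, jaws at (257,225)/(303,225). The tray's gauge stack is at (265,100), its grip at (378,96) and the ball at (444,100).

>>> drive_tool:
  series:
    - {"hand": 1.5, "dx": 0, "dy": 2.15, "dz": -0.5, "yaw": 0}
    - {"hand": 1.5, "dx": 0, "dy": 2.15, "dz": -0.5, "yaw": 0}
    - {"hand": 1.5, "dx": 0, "dy": 2.15, "dz": -0.5, "yaw": 0}
    - {"hand": 1.5, "dx": 0, "dy": 2.15, "dz": -0.4, "yaw": 0}
    - {"hand": 1.5, "dx": 3, "dy": 0, "dz": 0, "yaw": 0}
    - {"hand": 1.5, "dx": 3, "dy": 0, "dz": 0, "yaw": 0}
    - {"hand": 1.5, "dx": 3, "dy": 0, "dz": 0, "yaw": 0}
    - {"hand": 1.5, "dx": 1, "dy": 0, "dz": 0, "yaw": 0}

```text
clock: 8.35
tool_pos: [0.4434, -0.003, 0.1483]
eef_rot: [0.078, 0.703, -0.079, 0.702]
contact_force: [-0.1, -0.2, 0.1]
opening: 0.249
```

```bash
python3 - <<'E'
from h import *
import warnings;warnings.filterwarnings('ignore')
plan([((.4442,-.0028,.150),-12.6,1)],1.5)
w=snap('wrist');C=cloud(w).reshape(-1,3)
s=readout.get_state();p=np.array(s['tool_pos']);M=Ro.from_quat(s['eef_rot']).as_matrix()
L=(C-p)@M*1000   # tool frame mm
def rg(m,n):
    print(n,m.sum(),np.round(np.percentile(L[m],[2,98],axis=0),1).tolist() if m.sum()>5 else '')
# stack (z world .045-.062), jaw tips
m=(C[:,2]>.05)&(C[:,2]<.062)&(abs(L[:,1])<45)&(abs(L[:,2])<15);rg(m,'stack tool x,y,z')
m=(L[:,0]>40)&(L[:,0]<62)&(abs(L[:,1])<14)&(abs(L[:,2])<30);rg(m,'jaws');
for a in(-1,1): rg(m&(a*L[:,2]>0),'jaw side %d'%a)
E
```

```text
t 8.35 p [ 0.4434 -0.003   0.1483] x [-0.002 -0.    -1.   ] y [ 0.221  0.975 -0.001] z [ 0.975 -0.221 -0.002] F [-0.1 -0.2  0.1] open 0.249
[{"hand": 1.5, "dx": -0.17, "dy": 0.04, "dz": 0.07, "yaw": -0.18}]
stack tool x,y,z 915 [[90.4, -13.7, -3.4], [95.9, 39.8, 5.8]]
jaws 413 [[40.6, -7.2, -17.7], [60.4, 10.2, 18.1]]
jaw side -1 208 [[40.6, -7.0, -17.7], [60.2, 10.3, -10.6]]
jaw side 1 205 [[40.8, -7.1, 11.1], [60.4, 10.1, 18.2]]
```

>>> drive_tool:
  series:
    - {"hand": 1.5, "dx": 0.5, "dy": 0, "dz": 0.1, "yaw": 0}
    - {"hand": 1.5, "dx": 1.2, "dy": 0, "dz": 0, "yaw": 0}
    - {"hand": 1.5, "dx": 1.2, "dy": 0, "dz": 0, "yaw": 0}
    - {"hand": 1.5, "dx": 1.0, "dy": 0, "dz": 0, "yaw": 0}
    - {"hand": 1.5, "dx": 0.9, "dy": 0, "dz": 0, "yaw": 0}
    - {"hand": 1.5, "dx": 0.5, "dy": 0, "dz": 0, "yaw": 0}
    - {"hand": 1.5, "dx": 0, "dy": 0, "dz": 0, "yaw": 0}
    - {"hand": 1.5, "dx": 0, "dy": 0, "dz": 0, "yaw": 0}

```text
clock: 9.4
tool_pos: [0.4447, -0.0021, 0.0966]
eef_rot: [0.078, 0.703, -0.078, 0.703]
contact_force: [-0.7, 0.9, -0.9]
opening: 0.251
```

```bash
python3 - <<'E'
from h import *
st()
w=snap('wrist','w5.png')
E
```

```text
t 9.4 p [ 0.4447 -0.0021  0.0966] x [ 0.  0. -1.] y [0.219 0.976 0.   ] z [ 0.976 -0.219  0.   ] F [-0.7  0.9 -0.9] open 0.251
```

View pics/w5.png

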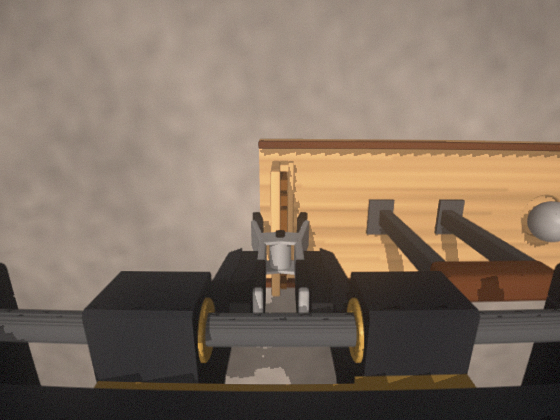

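The jaws at (257,225) and (303,225) straddle the board-and-gauge stack at x 270–296. I lower 3 mm more and release.

>>> drive_tool:
  series:
    - {"hand": 1.5, "dx": 0.3, "dy": 0, "dz": 0, "yaw": 0}
    - {"hand": 1.5, "dx": 0, "dy": 0, "dz": 0, "yaw": 0}
    - {"hand": 2.6, "dx": 0, "dy": 0, "dz": 0, "yaw": 0}
    - {"hand": 3.1, "dx": 0, "dy": 0, "dz": 0, "yaw": 0}
    - {"hand": 3.6, "dx": 0, "dy": 0, "dz": 0, "yaw": 0}
    - {"hand": 4.2, "dx": 0, "dy": 0, "dz": 0, "yaw": 0}
    - {"hand": 5.5, "dx": 0, "dy": 0, "dz": 0, "yaw": 0}
    - {"hand": 6, "dx": 0, "dy": 0, "dz": 0, "yaw": 0}

```text
clock: 10.45
tool_pos: [0.4448, -0.0021, 0.0935]
eef_rot: [0.078, 0.703, -0.078, 0.703]
contact_force: [0.6, 0.4, -0.1]
opening: 0.67
```

>>> drive_tool:
  series:
    - {"hand": 6.2, "dx": 0, "dy": 0, "dz": 0, "yaw": 0}
    - {"hand": 6.2, "dx": -0.5, "dy": 0, "dz": 0, "yaw": 0}
    - {"hand": 6.2, "dx": -1.5, "dy": 0, "dz": 0, "yaw": 0}
    - {"hand": 6.2, "dx": -2, "dy": 0, "dz": 0, "yaw": 0}
    - {"hand": 6.2, "dx": -2.5, "dy": 0, "dz": 0, "yaw": 0}
    - {"hand": 6.2, "dx": -3, "dy": 0, "dz": 0, "yaw": 0}
    - {"hand": 6.2, "dx": -3, "dy": 0, "dz": 0, "yaw": 0}
    - {"hand": 6.2, "dx": -2, "dy": 0, "dz": 0, "yaw": 0}

```text
clock: 11.45
tool_pos: [0.4447, -0.0022, 0.24]
eef_rot: [0.078, 0.702, -0.078, 0.703]
contact_force: [0.8, 0.2, 0.2]
opening: 0.703
```

```bash
python3 - <<'E'
from h import *
import warnings;warnings.filterwarnings('ignore')
st();w=snap('wrist','w6.png');C=cloud(w).reshape(-1,3)
def rect(P,n):
    (c,s,a)=cv2.minAreaRect((P[:,:2]*1000).astype(np.float32));print(n,len(P),np.round(c,1),np.round(s,1),round(a,1),'z50,98',np.round(np.percentile(P[:,2],[50,98]),4))
d=lambda x,y,r:np.hypot(C[:,0]-x,C[:,1]-y)<r
rect(C[d(.541,-.025,.045)&(C[:,2]>.1)&(C[:,2]<.13)],'grip')
for lo,hi in((.06,.08),(.08,.1),(.1,.12),(.12,.14)):
    m=d(.444,-.003,.045)&(C[:,2]>lo)&(C[:,2]<hi)
    if m.sum()>3: rect(C[m],'clamp%g'%lo)
plan([((.541,-.0247,.23),77.4,10),((.541,-.0247,.15),77.4,3)],6.2)
E
```

```text
t 11.45 p [ 0.4447 -0.0022  0.24  ] x [ 0.002  0.    -1.   ] y [0.219 0.976 0.001] z [ 0.976 -0.219  0.002] F [0.8 0.2 0.2] open 0.703
grip 1231 [541.2 -24.3] [14. 55.] 77.0 z50,98 [0.1161 0.1179]
clamp0.06 316 [442.6  -2.5] [23.9 23.2] 66.4 z50,98 [0.0774 0.0799]
clamp0.08 323 [444.3  -2.7] [18.  30.3] 77.5 z50,98 [0.0861 0.0995]
clamp0.1 261 [444.7  -2.9] [18.7 39.2] 77.0 z50,98 [0.1108 0.1196]
clamp0.12 340 [444.4  -2.8] [18.3 44.1] 77.0 z50,98 [0.1273 0.1292]
t 11.5 p [ 0.4458 -0.0022  0.2417] x [ 0.005  0.001 -1.   ] y [0.22  0.976 0.002] z [ 0.976 -0.22   0.005] F [ 0.6 -0.7  1.4] open 0.704
[{"hand": 6.2, "dx": 0.12, "dy": -0.01, "dz": 0.98, "yaw": -9.01}, {"hand": 6.2, "dx": 0.12, "dy": -0.16, "dz": 0.96, "yaw": -9.01}, {"hand": 6.2, "dx": 0.12, "dy": -0.31, "dz": 0.93, "yaw": -9.01}, {"hand": 6.2, "dx": 0.12, "dy": -0.45, "dz": 0.87, "yaw": -9.01}, {"hand": 6.2, "dx": 0.12, "dy": -0.58, "dz": 0.78, "yaw": -9.01}, {"hand": 6.2, "dx": 0.12, "dy": -0.7, "dz": 0.68, "yaw": -9.01}, {"hand": 6.2, "dx": 0.12, "dy": -0.8, "dz": 0.57, "yaw": -9.01}, {"hand": 6.2, "dx": 0.12, "dy": -0.88, "dz": 0.43, "yaw": -9.01}]
[{"hand": 6.2, "dx": 0.12, "dy": -0.93, "dz": 0.29, "yaw": -9.01}, {"hand": 6.2, "dx": 0.12, "dy": -0.97, "dz": 0.14, "yaw": -9.01}, {"hand": 6.2, "dx": 2.67, "dy": 0.0, "dz": 0.0, "yaw": 0.0}, {"hand": 6.2, "dx": 2.67, "dy": 0.0, "dz": 0.0, "yaw": 0.0}, {"hand": 6.2, "dx": 2.67, "dy": 0.0, "dz": 0.0, "yaw": 0.0}]
```

View pics/w6.png

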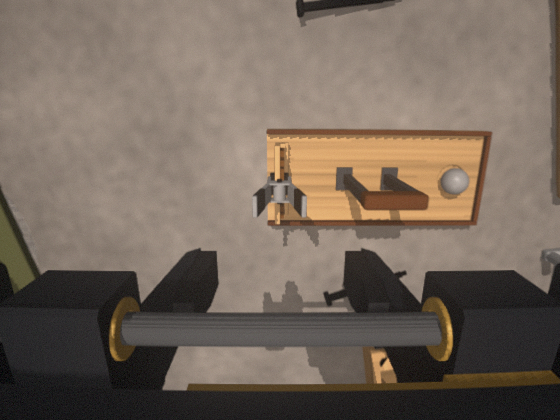

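The clamp sits upright on the stack at (280,195), with the ball in its pocket at (455,181). Next I turn to the tray grip at (395,200).

>>> drive_tool:
  series:
    - {"hand": 6.2, "dx": 0.1, "dy": 0, "dz": 1, "yaw": -9}
    - {"hand": 6.2, "dx": 0.1, "dy": -0.15, "dz": 1, "yaw": -9}
    - {"hand": 6.2, "dx": 0.1, "dy": -0.3, "dz": 0.95, "yaw": -9}
    - {"hand": 6.2, "dx": 0.1, "dy": -0.45, "dz": 0.9, "yaw": -9}
    - {"hand": 6.2, "dx": 0.1, "dy": -0.6, "dz": 0.8, "yaw": -9}
    - {"hand": 6.2, "dx": 0.1, "dy": -0.7, "dz": 0.7, "yaw": -9}
    - {"hand": 6.2, "dx": 0.1, "dy": -0.8, "dz": 0.6, "yaw": -9}
    - {"hand": 6.2, "dx": 0.1, "dy": -0.9, "dz": 0.45, "yaw": -9}

```text
clock: 12.5
tool_pos: [0.5226, -0.0196, 0.2299]
eef_rot: [-0.351, 0.614, 0.352, 0.613]
contact_force: [-0.0, -0.4, 0.1]
opening: 0.705
```

>>> drive_tool:
  series:
    - {"hand": 6.2, "dx": 0.1, "dy": -0.95, "dz": 0.3, "yaw": -9}
    - {"hand": 6.2, "dx": 0.1, "dy": -1, "dz": 0.15, "yaw": -9}
    - {"hand": 6.2, "dx": 1.5, "dy": 0, "dz": 0, "yaw": 0}
    - {"hand": 6.2, "dx": 1.5, "dy": 0, "dz": 0, "yaw": 0}
    - {"hand": 6.2, "dx": 1.5, "dy": 0, "dz": 0, "yaw": 0}
    - {"hand": 6.2, "dx": 0, "dy": 0, "dz": 0, "yaw": 0}
    - {"hand": 6.2, "dx": 0, "dy": 0, "dz": 0, "yaw": 0}
    - {"hand": 6.2, "dx": 0, "dy": 0, "dz": 0, "yaw": 0}

```text
clock: 13.5
tool_pos: [0.5427, -0.024, 0.1839]
eef_rot: [-0.442, 0.552, 0.442, 0.552]
contact_force: [1.0, 0.1, 0.1]
opening: 0.703
```

```bash
python3 - <<'E'
from h import *
import warnings;warnings.filterwarnings('ignore')
plan([((.5411,-.0246,.0905),77.3,5)],6.2)
w=snap('wrist');C=cloud(w).reshape(-1,3)
s=readout.get_state();p=np.array(s['tool_pos']);M=Ro.from_quat(s['eef_rot']).as_matrix()
m=(np.hypot(C[:,0]-.541,C[:,1]+.025)<.045)&(C[:,2]>.1)&(C[:,2]<.13)
L=(C-p)@M*1000
print(np.round(np.percentile(L[m],[1,99],axis=0),1))
E
```

```text
t 13.5 p [ 0.5427 -0.024   0.1839] x [ 0.001  0.    -1.   ] y [-0.976  0.219 -0.001] z [0.219 0.976 0.   ] F [1.  0.1 0.1] open 0.703
[{"hand": 6.2, "dx": 1.87, "dy": 0.03, "dz": -0.02, "yaw": 0.01}, {"hand": 6.2, "dx": 1.87, "dy": 0.03, "dz": -0.02, "yaw": 0.01}, {"hand": 6.2, "dx": 1.87, "dy": 0.03, "dz": -0.02, "yaw": 0.01}, {"hand": 6.2, "dx": 1.87, "dy": 0.03, "dz": -0.02, "yaw": 0.01}, {"hand": 6.2, "dx": 1.87, "dy": 0.03, "dz": -0.02, "yaw": 0.01}]
[[ 66.1 -25.4  -7.9]
 [ 78.7  28.9   5.9]]
```

>>> drive_tool:
  series:
    - {"hand": 6.2, "dx": 1, "dy": 0.17, "dz": -0.1, "yaw": 0}
    - {"hand": 6.2, "dx": 2, "dy": 0, "dz": 0, "yaw": 0}
    - {"hand": 6.2, "dx": 2, "dy": 0, "dz": 0, "yaw": 0}
    - {"hand": 6.2, "dx": 2, "dy": 0, "dz": 0, "yaw": 0}
    - {"hand": 6.2, "dx": 1.5, "dy": 0, "dz": 0, "yaw": 0}
    - {"hand": 6.2, "dx": 0.85, "dy": 0, "dz": 0, "yaw": 0}
    - {"hand": 6.2, "dx": 0, "dy": 0, "dz": 0, "yaw": 0}
    - {"hand": 6.2, "dx": 0, "dy": 0, "dz": 0, "yaw": 0}

```text
clock: 14.55
tool_pos: [0.5409, -0.0247, 0.0904]
eef_rot: [-0.442, 0.552, 0.442, 0.552]
contact_force: [0.2, -0.2, -0.2]
opening: 0.7
```

>>> drive_tool:
  series:
    - {"hand": 4.0, "dx": 0, "dy": 0, "dz": 0, "yaw": 0}
    - {"hand": 3.0, "dx": 0, "dy": 0, "dz": 0, "yaw": 0}
    - {"hand": 2.4, "dx": 0, "dy": 0, "dz": 0, "yaw": 0}
    - {"hand": 1.9, "dx": 0, "dy": 0, "dz": 0, "yaw": 0}
    - {"hand": 1.6, "dx": 0, "dy": 0, "dz": 0, "yaw": 0}
    - {"hand": 1.2, "dx": 0, "dy": 0, "dz": 0, "yaw": 0}
    - {"hand": 0.8, "dx": 0, "dy": 0, "dz": 0, "yaw": 0}
    - {"hand": 0.8, "dx": 0, "dy": 0, "dz": 0, "yaw": 0}
  squeeze: 50

```text
clock: 15.55
tool_pos: [0.5405, -0.0246, 0.0899]
eef_rot: [-0.442, 0.552, 0.442, 0.552]
contact_force: [-0.7, 0.6, -0.7]
opening: 0.152
```

```bash
python3 - <<'E'
from h import *
s,_=st();print(s['opening']*88, s['moment'])
w=snap('wrist','w7.png')
# anvil refined from initial top depth + colour
z=np.load('s0.npz');A=z['A'];t=cv2.imread('pics/top0.png').astype(int)
g=t.mean(2);m=(A[:,:,2]>.094)&(A[:,:,2]<.106);m[:, :100]=0;m[:,170:]=0;m[:190]=0;m[290:]=0
ys,xs=np.nonzero(m);P=A[ys,xs];th=np.radians(17.7)
for th in np.radians([15,17.7]):
    e=np.array([np.cos(th),np.sin(th)]);n=np.array([-e[1],e[0]]);a=P[:,:2]@e*1000;b=P[:,:2]@n*1000
    print('x range',np.percentile(a,[0,1,99,100]),'y',np.percentile(b,[0,1,99,100]))
    for lo in range(int(a.min()),int(a.max()),10):
        k=(a>=lo)&(a<lo+10)
        if k.sum(): print(lo,k.sum(),np.round([b[k].min(),b[k].max()],1),np.median(g[ys[k],xs[k]]),np.round(np.median(P[k,2]),4))
E
```

```text
t 15.55 p [ 0.5405 -0.0246  0.0899] x [ 0.  0. -1.] y [-0.976  0.219 -0.   ] z [0.219 0.976 0.   ] F [-0.7  0.6 -0.7] open 0.152
13.333731458835517 [ 0.07230261 -0.05884387  0.00678416]
x range [519.72577415 521.68370849 673.51871585 693.80209718] y [118.47270686 120.19047794 172.65061369 175.02381585]
519 79 [119.4 169.6] 147.33333333333334 0.0975
529 93 [118.5 169.5] 144.33333333333334 0.0984
539 92 [119.5 170.1] 145.16666666666669 0.0985
549 90 [120.8 170.9] 145.16666666666669 0.0983
559 88 [120.9 170.6] 144.33333333333334 0.0986
569 92 [120.1 170.7] 143.5 0.0982
579 88 [121.2 172.2] 143.33333333333334 0.098
589 90 [122.  172.8] 143.83333333333331 0.0983
599 93 [122.  174.3] 143.0 0.0984
609 86 [123.3 173.1] 143.0 0.0982
619 90 [122.8 173.4] 142.66666666666666 0.0979
629 90 [123.  174.4] 142.66666666666666 0.0981
639 83 [123.7 175. ] 143.33333333333334 0.0982
649 27 [130.9 159.4] 64.0 0.096
659 21 [139.7 159.4] 61.333333333333336 0.0956
669 10 [141.2 157.4] 56.66666666666667 0.0947
679 5 [147.2 158.7] 58.666666666666664 0.0943
689 1 [150.2 150.2] 61.0 0.096
x range [526.35323811 5
[... 153 characters left out ...]
.1 144.1] 142.16666666666669 0.0984
546 93 [ 93.9 144.5] 145.0 0.0986
556 91 [ 94.5 144.8] 145.33333333333334 0.0981
566 90 [ 93.2 144. ] 144.33333333333334 0.0984
576 88 [ 94.1 143.6] 143.83333333333331 0.0982
586 86 [ 93.3 144.4] 143.33333333333334 0.0981
596 91 [ 93.6 144.6] 143.66666666666666 0.0983
606 92 [ 93.8 145.6] 143.0 0.0983
616 87 [ 94. 144.] 143.0 0.0981
626 89 [ 93.3 143.7] 142.66666666666666 0.0982
636 88 [ 92.9 144.3] 142.66666666666666 0.0981
646 84 [ 93.1 144.5] 143.33333333333334 0.0983
656 24 [108.4 128.6] 61.5 0.0959
666 20 [110.2 128. ] 61.5 0.0955
676 11 [109.1 125.6] 57.333333333333336 0.0948
686 4 [114.8 126.4] 58.33333333333333 0.0941
696 1 [117.3 117.3] 61.0 0.096
```

>>> drive_tool:
  series:
    - {"hand": 0.8, "dx": -0.2, "dy": 0, "dz": 0, "yaw": 0}
    - {"hand": 0.8, "dx": -0.4, "dy": 0, "dz": 0, "yaw": 0}
    - {"hand": 0.8, "dx": -0.6, "dy": 0, "dz": 0, "yaw": 0}
    - {"hand": 0.8, "dx": -0.8, "dy": 0, "dz": 0, "yaw": 0}
    - {"hand": 0.8, "dx": -0.8, "dy": 0, "dz": 0, "yaw": 0}
    - {"hand": 0.8, "dx": -0.6, "dy": 0, "dz": 0, "yaw": 0}
    - {"hand": 0.8, "dx": -0.4, "dy": 0, "dz": 0, "yaw": 0}
    - {"hand": 0.8, "dx": -0.2, "dy": 0, "dz": 0, "yaw": 0}

```text
clock: 16.6
tool_pos: [0.5405, -0.0247, 0.1301]
eef_rot: [-0.442, 0.552, 0.442, 0.552]
contact_force: [0.8, 0.2, -6.6]
opening: 0.148
```

```bash
cat > chk.py <<'E'
from h import *
import warnings,sys;warnings.filterwarnings('ignore')
s,M=st();p=np.array(s['tool_pos'])
a=snap('top',sys.argv[1]);C=cloud(a).reshape(-1,3)
ex=-M[:,1];ey=M[:,2];ex[2]=0;ey[2]=0
L=np.c_[(C-p)@ex,(C-p)@ey,C[:,2]]
u=p[2]-.0899
# deck points: lying ~12 mm above underside
m=(abs(L[:,0])<.135)&(abs(L[:,1])<.045)&(abs(L[:,2]-u-.012)<.012)
c=np.linalg.lstsq(np.c_[L[m,:2],np.ones(m.sum())],L[m,2],rcond=None)[0]
for _ in range(4):
    r_=L[:,:2]@c[:2]+c[2]-L[:,2];k=m&(abs(r_)<.003);c=np.linalg.lstsq(np.c_[L[k,:2],np.ones(k.sum())],L[k,2],rcond=None)[0]
print('n',k.sum(),'tilt deg x,y',np.degrees(c[:2]).round(2),'deck z at grip',c[2].round(4),'expected',round(u+.012,4))
b=(np.hypot(L[:,0]-.1,L[:,1])<.03)&(L[:,2]>u+.022)&(L[:,2]<u+.05)
g=np.median(a['pixels'].reshape(-1,3)[b],axis=0)
B=L[b];f=np.linalg.lstsq(np.c_[2*B,np.ones(len(B))],(B**2).sum(1),rcond=None)[0]
print('ball n',b.sum(),'mean local',B.mean(0).round(4),'sphere centre',f[:3].round(4),'R',np.sqrt(f[3]+f[:3]@f[:3]).round(4),'world',(C[b].mean(0)).round(4),g)
q=(abs(L[:,0]+.1)<.04)&(abs(L[:,1])<.03)&(L[:,2]>u+.1)&(L[:,2]<u+.14)
print('clamp top',L[q].mean(0).round(4) if q.any() else 'none',q.sum())
E
python3 chk.py t1.png
```

```text
t 16.6 p [ 0.5405 -0.0247  0.1301] x [ 0.  0. -1.] y [-0.976  0.219 -0.   ] z [0.219 0.976 0.   ] F [ 0.8  0.2 -6.6] open 0.148
n 403 tilt deg x,y [0.22 0.18] deck z at grip 0.0506 expected 0.0522
ball n 52 mean local [ 0.0997 -0.0076  0.0719] sphere centre [ 0.0978 -0.002   0.0642] R 0.0133 world [ 0.6361 -0.054   0.0719] [115. 112. 113.]
clamp top none 0
```

>>> drive_tool:
  series:
    - {"hand": 0.8, "dx": -0.4, "dy": 0, "dz": 0, "yaw": 0}
    - {"hand": 0.8, "dx": -0.9, "dy": 0, "dz": 0, "yaw": 0}
    - {"hand": 0.8, "dx": -1.4, "dy": 0, "dz": 0, "yaw": 0}
    - {"hand": 0.8, "dx": -1.8, "dy": 0, "dz": 0.3, "yaw": 0}
    - {"hand": 0.8, "dx": -1.8, "dy": 0.2, "dz": 0.6, "yaw": 0}
    - {"hand": 0.8, "dx": -1.8, "dy": 0.4, "dz": 0.8, "yaw": 0}
    - {"hand": 0.8, "dx": -1.4, "dy": 0.6, "dz": 1.0, "yaw": 0}
    - {"hand": 0.8, "dx": -1.0, "dy": 0.7, "dz": 1.2, "yaw": 0}

```text
clock: 17.65
tool_pos: [0.5302, 0.0181, 0.236]
eef_rot: [-0.442, 0.552, 0.442, 0.552]
contact_force: [0.6, 0.1, -6.8]
opening: 0.151
```

>>> drive_tool:
  series:
    - {"hand": 0.8, "dx": -0.6, "dy": 0.8, "dz": 1.3, "yaw": 0}
    - {"hand": 0.8, "dx": -0.2, "dy": 0.8, "dz": 1.3, "yaw": 0}
    - {"hand": 0.8, "dx": 0, "dy": 0.8, "dz": 1.3, "yaw": 0}
    - {"hand": 0.8, "dx": 0, "dy": 0.8, "dz": 1.3, "yaw": 0}
    - {"hand": 0.8, "dx": 0, "dy": 0.8, "dz": 1.3, "yaw": 0}
    - {"hand": 0.8, "dx": 0, "dy": 0.8, "dz": 1.3, "yaw": 0}
    - {"hand": 0.8, "dx": 0, "dy": 0.8, "dz": 1.3, "yaw": 0}
    - {"hand": 0.8, "dx": 0, "dy": 0.8, "dz": 1.3, "yaw": 0}

```text
clock: 18.65
tool_pos: [0.4905, 0.134, 0.2429]
eef_rot: [-0.442, 0.552, 0.442, 0.552]
contact_force: [0.0, -0.1, -7.1]
opening: 0.148
```

>>> drive_tool:
  series:
    - {"hand": 0.8, "dx": 0, "dy": 0.8, "dz": 1.3, "yaw": 0}
    - {"hand": 0.8, "dx": 0, "dy": 0.8, "dz": 1.3, "yaw": 0}
    - {"hand": 0.8, "dx": 0, "dy": 0.8, "dz": 1.3, "yaw": 0}
    - {"hand": 0.8, "dx": 0, "dy": 0.8, "dz": 1.3, "yaw": 0}
    - {"hand": 0.8, "dx": 0, "dy": 0.8, "dz": 1.3, "yaw": 0}
    - {"hand": 0.8, "dx": 0, "dy": 0.7, "dz": 1.2, "yaw": 0}
    - {"hand": 0.8, "dx": 0, "dy": 0.6, "dz": 1.0, "yaw": 0}
    - {"hand": 0.8, "dx": 0, "dy": 0.5, "dz": 0.8, "yaw": 0}

```text
clock: 19.65
tool_pos: [0.4549, 0.2391, 0.2429]
eef_rot: [-0.442, 0.552, 0.442, 0.552]
contact_force: [0.3, 0.3, -6.3]
opening: 0.149
```

```bash
python3 -c "
from h import *
plan([((.4309,.3151,.2405),77.3,8)],0.8)"
```

```text
t 19.65 p [0.4549 0.2391 0.2429] x [ 0.  0. -1.] y [-0.976  0.219 -0.   ] z [0.219 0.976 0.   ] F [ 0.3  0.3 -6.3] open 0.149
[{"hand": 0.8, "dx": 0.03, "dy": 0.5, "dz": 0.86, "yaw": 0.01}, {"hand": 0.8, "dx": 0.03, "dy": 0.5, "dz": 0.86, "yaw": 0.01}, {"hand": 0.8, "dx": 0.03, "dy": 0.5, "dz": 0.86, "yaw": 0.01}, {"hand": 0.8, "dx": 0.03, "dy": 0.5, "dz": 0.86, "yaw": 0.01}, {"hand": 0.8, "dx": 0.03, "dy": 0.5, "dz": 0.86, "yaw": 0.01}, {"hand": 0.8, "dx": 0.03, "dy": 0.5, "dz": 0.86, "yaw": 0.01}, {"hand": 0.8, "dx": 0.03, "dy": 0.5, "dz": 0.86, "yaw": 0.01}, {"hand": 0.8, "dx": 0.03, "dy": 0.5, "dz": 0.86, "yaw": 0.01}]
```

>>> drive_tool:
  series:
    - {"hand": 0.8, "dx": 0, "dy": 0.5, "dz": 0.9, "yaw": 0}
    - {"hand": 0.8, "dx": 0, "dy": 0.5, "dz": 0.9, "yaw": 0}
    - {"hand": 0.8, "dx": 0.05, "dy": 0.5, "dz": 0.9, "yaw": 0}
    - {"hand": 0.8, "dx": 0.05, "dy": 0.5, "dz": 0.9, "yaw": 0}
    - {"hand": 0.8, "dx": 0.05, "dy": 0.5, "dz": 0.9, "yaw": 0}
    - {"hand": 0.8, "dx": 0.05, "dy": 0.5, "dz": 0.8, "yaw": 0}
    - {"hand": 0.8, "dx": 0.05, "dy": 0.3, "dz": 0.5, "yaw": 0}
    - {"hand": 0.8, "dx": 0, "dy": 0.2, "dz": 0.3, "yaw": 0}

```text
clock: 20.65
tool_pos: [0.4342, 0.3059, 0.2403]
eef_rot: [-0.442, 0.552, 0.442, 0.552]
contact_force: [0.4, 0.8, -5.9]
opening: 0.15
```

>>> drive_tool:
  series:
    - {"hand": 0.8, "dx": 0, "dy": 0, "dz": 0, "yaw": 0}
    - {"hand": 0.8, "dx": 0, "dy": 0, "dz": 0, "yaw": 0}
    - {"hand": 0.8, "dx": 0, "dy": 0, "dz": 0, "yaw": 0}
    - {"hand": 0.8, "dx": 0, "dy": 0, "dz": 0, "yaw": 0}
    - {"hand": 0.8, "dx": 0, "dy": 0, "dz": 0, "yaw": 0}
    - {"hand": 0.8, "dx": 0, "dy": 0, "dz": 0, "yaw": 0}
    - {"hand": 0.8, "dx": 0, "dy": 0, "dz": 0, "yaw": 0}
    - {"hand": 0.8, "dx": 0, "dy": 0, "dz": 0, "yaw": 0}

```text
clock: 21.65
tool_pos: [0.4343, 0.3056, 0.2404]
eef_rot: [-0.442, 0.552, 0.442, 0.552]
contact_force: [-0.4, -0.4, -5.8]
opening: 0.151
```

```bash
python3 chk.py t2.png; python3 - <<'E'
from h import *
b=snap('scene','s2.png');w=snap('wrist','w8.png')
import cv2
cv2.imwrite('pics/c2.png',np.hstack([cv2.resize(b['pixels'][80:230,230:430,::-1],(400,300)),cv2.resize(w['pixels'][:,:,::-1],(400,300))]))
plan([((.4309,.3151,.2400),77.3,1)],0.8)
E
```

```text
t 21.65 p [0.4343 0.3056 0.2404] x [ 0.  0. -1.] y [-0.976  0.219  0.   ] z [0.219 0.976 0.   ] F [-0.4 -0.4 -5.8] open 0.151
n 2482 tilt deg x,y [0.17 0.07] deck z at grip 0.1609 expected 0.1625
ball n 143 mean local [ 0.0968 -0.0033  0.182 ] sphere centre [ 0.0972 -0.0007  0.1749] R 0.0131 world [0.528  0.2812 0.182 ] [120. 118. 115.]
clamp top [-0.1064 -0.0027  0.2686] 132
t 21.8 p [0.4343 0.3056 0.2404] x [ 0.  0. -1.] y [-0.976  0.219 -0.   ] z [0.219 0.976 0.   ] F [ 0.  -0.3 -5.7] open 0.149
[{"hand": 0.8, "dx": 0.04, "dy": 0.54, "dz": 0.85, "yaw": 0.03}]
```

View pics/c2.png

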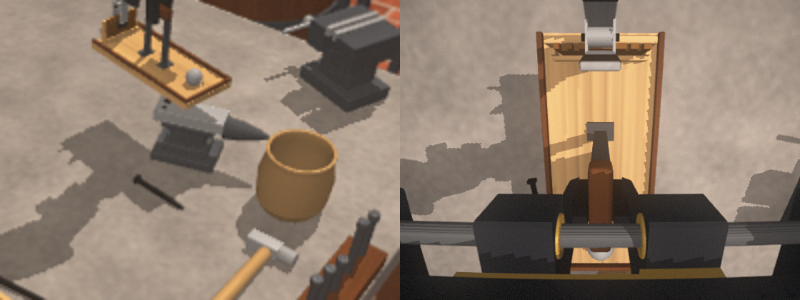

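The tray hangs level with the ball in its pocket (scene crop (193,78)) and the clamp on the gauge. I still have about 1 cm to go, and will compare tray and anvil in the same top camera.

>>> drive_tool:
  series:
    - {"hand": 0.8, "dx": 0, "dy": 0.05, "dz": 0.1, "yaw": 0}
    - {"hand": 0.8, "dx": 0, "dy": 0.1, "dz": 0.15, "yaw": 0}
    - {"hand": 0.8, "dx": 0, "dy": 0.15, "dz": 0.2, "yaw": 0}
    - {"hand": 0.8, "dx": 0, "dy": 0.1, "dz": 0.2, "yaw": 0}
    - {"hand": 0.8, "dx": 0, "dy": 0.1, "dz": 0.15, "yaw": 0}
    - {"hand": 0.8, "dx": 0, "dy": 0.04, "dz": 0.05, "yaw": 0}
    - {"hand": 0.8, "dx": 0, "dy": 0, "dz": 0, "yaw": 0}
    - {"hand": 0.8, "dx": 0, "dy": 0, "dz": 0, "yaw": 0}

```text
clock: 22.8
tool_pos: [0.431, 0.315, 0.2404]
eef_rot: [-0.442, 0.552, 0.442, 0.552]
contact_force: [-0.4, -0.2, -6.2]
opening: 0.148
```

```bash
python3 chk.py t3.png; python3 - <<'E'
from h import *
import warnings;warnings.filterwarnings('ignore')
a=snap('top');A=cloud(a);p=np.array(readout.get_state()['tool_pos'])
m=(A[:,:,2]>.148)&(A[:,:,2]<.175)&(np.hypot(A[:,:,0]-p[0],A[:,:,1]-p[1])<.16)
P=A[m][:,:2]*1000;c,s,g=cv2.minAreaRect(P.astype(np.float32));print('tray',c,s,g)
ex=np.array([.976,-.218]);print('pocket topcam',np.array(c)+ex*(100-11),'face topcam 527.0 293.1')
# scene cam: compare the pocket & face in that camera using initial scene cloud
B=np.load('s0.npz')['B'];k=(B[:,:,2]>.094)&(B[:,:,2]<.106)&(np.hypot(B[:,:,0]-.53,B[:,:,1]-.293)<.09)
b=cv2.imread('pics/scene0.png').mean(2);k&=b>105
c,s,g=cv2.minAreaRect((B[k][:,:2]*1000).astype(np.float32));print('face scenecam',k.sum(),c,s,g)
b=snap('scene');S=cloud(b);m=(S[:,:,2]>.148)&(S[:,:,2]<.178)&(np.hypot(S[:,:,0]-p[0],S[:,:,1]-p[1])<.16)
c,s,g=cv2.minAreaRect((S[m][:,:2]*1000).astype(np.float32));print('tray scenecam',c,s,g,'pocket',np.array(c)+ex*89)
E
```

```text
t 22.8 p [0.431  0.315  0.2404] x [ 0. -0. -1.] y [-0.976  0.22  -0.   ] z [ 0.22   0.976 -0.   ] F [-0.4 -0.2 -6.2] open 0.148
n 2533 tilt deg x,y [ 0.2  -0.02] deck z at grip 0.1608 expected 0.1625
ball n 130 mean local [ 0.0973 -0.0038  0.1819] sphere centre [ 0.0974 -0.0009  0.1749] R 0.0127 world [0.5251 0.2899 0.1819] [118.5 115.  115. ]
clamp top [-0.1071 -0.0027  0.2685] 128
tray (440.4588317871094, 312.0975646972656) (113.89543151855469, 250.18283081054688) 77.27108764648438
pocket topcam [527.32283179 292.6955647 ] face topcam 527.0 293.1
face scenecam 322 (541.5565795898438, 297.14837646484375) (154.12750244140625, 56.79487991333008) 19.087907791137695
tray scenecam (445.45947265625, 310.43603515625) (118.03871154785156, 255.07809448242188) 76.84888458251953 pocket [532.32347266 291.03403516]
```

```bash
python3 -c "
from h import *
s,_=st();print(np.abs(s['qd']).max());workorder.finish_job()"
```

```text
t 22.95 p [0.431  0.315  0.2404] x [ 0.  0. -1.] y [-0.976  0.219 -0.   ] z [0.219 0.976 0.   ] F [ 0.3  0.3 -6.2] open 0.15
0.002465931626054561
the job is handed in; nothing more can be done
```

I took the clamp off the nail box wall and closed it over the gauge and back board. I then carried the tray by its grip to the anvil and handed the job in at 22.95 s, still holding it.

Last checks before handing in:
- **Position:** the top camera put the pocket within 0.5 mm of the middle of the anvil face.
- **Height and level:** the underside was about 50 mm above the face, and the tray was tipped about 0.2°.
- **Stillness:** the arm was at rest, with joint speeds at or below 0.003 rad/s.
- **Ball and clamp:** the ball was in its pocket. The clamp was still in place on the stack, though I measured its top rather than looking at the jaws again.

Two readings disagreed:
- **Scene camera:** it did not confirm the centring. Its outline of the face also took in part of the horn (154 mm long instead of 130), so I set it aside. I relied on the top camera for that figure.
- **Ball position:** the top camera showed the ball 1–4 mm off the pocket's centre. That is within its free play in the pocket, and the view of it is one-sided.

I saw no contact with the other things on the bench, but I took no separate check of them at the end.

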